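# Change over the socket trays on the welding bench

## Robot

A 6-joint arm with a two-finger parallel gripper is mounted at the origin on the work surface. World frame = base frame: x ahead of the robot, y to its left, z up, the work surface at z = 0. Lengths are in m, angles in rad, forces in N, time in s.
With the tool pointing down it reaches from about 0.225 to 0.875 m from the base axis. Payload 3.4 kg.
Tool frame: the origin (TCP) lies between the finger pads; the fingertips stand 11 mm ahead of it and the grasp point (between the pads) lies 8 mm behind it (tips_ahead is the distance from the TCP to the fingertips, in m); z points along the fingers, x is the direction in which the jaws open and shut, and the axes are right-handed (so a half turn about z gives the same grasp; the last joint's range is limited). The gripper opens to 85 mm and grips with 20 to 120 N. Pads are 22 mm wide; open, the fingers measure 114 mm over their backs; the gripper's body (76 mm by 85 mm) begins 54 mm behind the grasp point. The pads swing forward as they close: fully open they stand 13 mm farther back than shut.
Start: joints at [1.17, 0.276, 1.505, -0, 1.361, -0.121], TCP at [0.159, 0.553, 0.242] pointing down, gripper open.
Joint ranges: [-2.89, 2.89], [-0.75, 2.08], [0.22, 2.7], [-1.18, 4.32], [0.11, 2.71], [-2.7, 2.7]. Speed limits (rad/s): [2.57, 2.57, 3.14, 3.14, 3.14, 3.14].

## Interface

Orientations are given as a unit quaternion [w, x, y, z].
In Python, from rig import get_state, get_image, sign_off, masks_of, tips_ahead gives the robot as it stands.
- The arm moves only by the tool play_rows, never from a script. Its argument "series" is a list of rows, each an object of numbers: "fingers": the closure, from -1 (fully open) to 1 (shut); "dx", "dy", "dz": the shift along the world's x, y, z in mm; "turn": the turn about the world's z in rad. A call has 1 to 20 rows; each row shifts and turns the pose as measured when the row begins; what a row does not reach is not made up. A row lasts 1/12 s, in which the tool goes at most 41.7 mm and 7.16 degrees, less where a joint would pass 70% of its speed; a pose out of reach is approached as far as the arm can. A call with a gripper value outside its range is refused whole. The fingers move at their own pace and stop on an object; "squeeze" is the grip in N (left out, the last holds). Time passes only in rows, so rows that do not move let the fingers close. It gives the time, the measured TCP pose, the force and the opening at its end, in the units of the state.
- get_state(): the state, without advancing time (a new reading comes with each control period).
- get_image(name): name is "scene" or "top" or "wrist"; returns a dict with "pixels" (420x560x3 uint8, red, green, blue), "vfov" (degrees; the focal length in pixels is half the picture's height over the tangent of half this angle, whatever the lens; pixels are square), "cx", "cy" (the principal point, pixels), "dist" ([k1, k2, p1, p2, k3] as OpenCV has them; the pictures are not rectified), "rvec" (rotation vector, rad) and "tvec" (3), from world to camera coordinates, as OpenCV has them; the wrist camera has in their place "hand_eye" (4x4, takes a point from camera to tool coordinates, whose origin is the TCP and whose axes are the tool frame's). Camera axes: x right, y down, z forward; pixel columns grow to the right and rows downward; lengths in m; the calibration is good to about 2 mm. A picture is of the moment at which its call begins: read the wrist's pose just before it. There is no depth.
- sign_off(): hands the job in, once; it reports no verdict.
Trained networks look in a picture, given as the dict that the camera call returned (one of the last four; its "shot" number tells which), for a name from the list of things; names that differ only in an ending like _2 or _b are one class to them, and where a whole thing is asked for, a point or a joint stands for the part that bears it (a point fixed in the world has none). Each returns a list of dicts, best first, with "p" (0 to 1); they miss things now and then, are a little off and sometimes report something else, mostly with a low value. They report only what shows in the picture. A call takes as long as a camera call. They do not tell look-alikes from the thing itself.
- masks_of(picture, label): "region" (420x560 bool, what is visible of it) and "xy" ([column, row] in pixels, amid what is visible of it).
The state is a dict: "clock": time; "qpos": joint angles; "qd": joint speeds; "effort": joint torques, N m; "position": TCP position; "ee_rot": TCP orientation; "contact_force": force on the tool from outside, world axes, zero at the start; "moment": the same for the moment, N m; "width": finger opening in m.
Only numpy, scipy, OpenCV 4.12 (cv2) and the standard library are available. Lean on these libraries where they do the work, as an engineer would, in place of code of your own. Each camera call takes 0.05 s, during which the arm holds its last target. There are 200 camera calls.

## Task

The narrow socket tray was left standing open. First push it fully home with a fingertip; then hook a fingertip behind the upright lip of the wide tray and draw that tray out along its slide, all the way to its stop, so the sockets can be reached. Pinch and lift nothing, and leave the steel bush, the tin and the spanner where they are.

Things in the scene. Friction and masses are not known exactly. Their poses are not given: they have to be found in the camera images.
- wide_housing: Housing of the wide tray: fixed grey steel box bolted to the bench, 170 mm wide (y), 160 mm deep (x), 75 mm high, open towards its front (-x); low feet with bolts stick out 18 mm at both sides. Origin: centre of its underside on the bench. Its x axis points to its back; the tray slides out along its -x. It is turned by up to 0.26 rad about the vertical.
- wide_lip (a point): Upright steel lip (its solid: wide_tray_c0) across the wide tray's front, 152 mm wide (y), 5 mm thick, top 60 mm above the bench; moves with the tray. Origin: middle of the top edge, on the inner face (housing side); axes as the housing's. Fully home it is 130 mm in front of the housing's origin: behind it lies a gap 50 mm long, 148 mm wide, open from above, its floor (the tray) 11 mm above the bench.
- wide_face (a point): The outer face plate (its solid: wide_tray_c1) of the wide tray, fixed on the outside of the lip: 152 mm wide, 5 mm thick, upper edge 52 mm above the bench. Origin: middle of its upper edge on its outer side 10 mm in front of and 8 mm below the lip's origin. To push the tray home, push here towards +x of the housing.
- wide_tray (a joint): How far the wide tray is drawn out, m: 0 fully home, 0.09 out against its stop. It slides with about 2 N of friction plus slight damping, stays where it is left, and has hard stops at both ends; it cannot be lifted.
- narrow_housing: Housing of the narrow tray: fixed grey steel box bolted to the bench, 100 mm wide (y), 160 mm deep (x), 75 mm high, open towards its front (-x); low feet with bolts stick out 18 mm at both sides. Origin: centre of its underside on the bench. Its x axis points to its back; the tray slides out along its -x. It is turned by up to 0.26 rad about the vertical.
- narrow_lip (a point): Upright steel lip (its solid: narrow_tray_c0) across the narrow tray's front, 82 mm wide (y), 5 mm thick, top 60 mm above the bench; moves with the tray. Origin: middle of the top edge, on the inner face (housing side); axes as the housing's. Fully home it is 130 mm in front of the housing's origin: behind it lies a gap 50 mm long, 78 mm wide, open from above, its floor (the tray) 11 mm above the bench.
- narrow_face (a point): The outer face plate (its solid: narrow_tray_c1) of the narrow tray, fixed on the outside of the lip: 82 mm wide, 5 mm thick, upper edge 52 mm above the bench. Origin: middle of its upper edge on its outer side 10 mm in front of and 8 mm below the lip's origin. To push the tray home, push here towards +x of the housing.
- narrow_tray (a joint): How far the narrow tray is drawn out, m: 0 fully home, 0.09 out against its stop. It slides with about 2 N of friction plus slight damping, stays where it is left, and has hard stops at both ends; it cannot be lifted.
- bush: Loose steel bush (short thick tube), 38 mm across, 42 mm high, standing on the bench; origin at the centre of its underside. Leave alone.
- tin: Loose closed tin, 68 mm across, 85 mm high, standing on the bench; origin at the centre of its underside. Leave alone.
- spanner: Loose steel spanner, 170 mm long along its x axis, lying flat on the bench; origin at its middle, underside. Leave alone.
There are look-alikes about, which are no part of the job. Leave any black or pink look-alike of the narrow_housing alone.

How it is judged:
On the way, in this order (a step that is already met when the one before it is completed fails the run):
1. the narrow tray is fully home while the wide tray is still in (value of joint narrow_tray below 0.006 m and value of joint wide_tray below 0.03 m), for 0.2 s.
2. the wide tray is out at its stop with the narrow tray home (value of joint narrow_tray below 0.006 m and value of joint wide_tray above 0.083 m), for 0.2 s.
At the end, for the whole second after the job is handed in: The narrow tray is home (within 6 mm), the wide tray is drawn out to its stop (within 7 mm of its 90 mm travel), both at rest (all of step 2 and velocity of joint wide_tray between -0.01 and 0.01 m/s and velocity of joint narrow_tray between -0.01 and 0.01 m/s); the robot touches nothing.
It fails at once if the front of the wide tray is pinched from both sides (contact force between the fingers and wide_tray_c0 above 2 N and contact force between the fingers and wide_tray_c1 above 2 N).
It fails at once if the front of the narrow tray is pinched from both sides (contact force between the fingers and narrow_tray_c0 above 2 N and contact force between the fingers and narrow_tray_c1 above 2 N).
It fails at once if the bush is moved or lifted (distance of bush from where it was at the start of the episode above 0.025 m).
It fails at once if the tin is moved or lifted (distance of tin from where it was at the start of the episode above 0.025 m).
It fails at once if the spanner is moved or lifted (distance of spanner from where it was at the start of the episode above 0.025 m).
It also fails if it takes over 48 s, if anything falls off the work surface, if the arm or the gripper's body presses on something with over 40 N, if the wrist force passes 120 N, or if a joint passes its speed limit or range.

## Working session

There is one attempt and no reset: what is moved stays moved. The work goes in short steps, Python scripts to look and compute and a tool call to move; the robot and the scene stay as the last step left them, time stands still between calls to the robot, and variables do not carry over. Pictures are saved under pics/ and viewed, about 8 in all and at most 12, crops included, and the job is handed in when it is done.

Besides the shell and the picture viewer there is one more tool, called after "Call:" in YAML: its name, and indented under it one key for each argument. play_rows: Moves the arm, as the interface text tells. Its arguments: {"type":"object","properties":{"series":{"type":"array"},"squeeze":{"type":"number"}},"required":["series"]}

```bash
mkdir -p pics; ls; cat > h.py <<'E'
import numpy as np,cv2
from rig import *
def K(im):
    f=im["pixels"].shape[0]/2/np.tan(np.radians(im["vfov"])/2)
    return np.array([[f,0,im["cx"]],[0,f,im["cy"]],[0,0,1.]])
def proj(im,P):
    return cv2.projectPoints(np.array(P,float).reshape(-1,1,3),np.array(im["rvec"],float),np.array(im["tvec"],float),K(im),np.array(im["dist"],float))[0][:,0]
def back(im,px,z):
    u=cv2.undistortPoints(np.array(px,float).reshape(-1,1,2),K(im),np.array(im["dist"],float))[:,0]
    R=cv2.Rodrigues(np.array(im["rvec"],float))[0];t=np.array(im["tvec"],float).ravel()
    c=-R.T@t; d=np.c_[u,np.ones(len(u))]@R
    return c+d*((z-c[2])/d[:,2])[:,None]
def save(im,n): cv2.imwrite("pics/"+n,im["pixels"][:,:,::-1])
E
python3 - <<'E'
from h import *
s=get_state();print(s['clock'],s['position'],s['ee_rot'],s['contact_force'],s['width'],tips_ahead)
for n in("top","scene"):
    im=get_image(n);save(im,n+"1.png")
    for l in("wide_housing","narrow_housing","wide_lip","narrow_lip","bush","tin","spanner"):
        for m in masks_of(im,l): print(n,l,round(m["p"],2),np.round(m["xy"]),m["region"].sum())
E
```

```text
pics
0.0 [0.15859985 0.55217652 0.24143099] [ 4.62762127e-04  7.98798399e-01  6.01598116e-01 -7.81478640e-04] [-0.18911392  0.35617531  1.32064559] 0.08556199292139136 0.011
top wide_housing 0.67 [336. 172.] 4070
top narrow_housing 0.94 [236. 179.] 3231
top narrow_housing 0.76 [356. 286.] 2682
top narrow_housing 0.66 [192. 272.] 2711
top wide_lip 0.84 [334. 198.] 1258
top narrow_lip 0.89 [237. 210.] 1127
top narrow_lip 0.64 [365. 319.] 492
top narrow_lip 0.6 [192. 297.] 535
top narrow_lip 0.47 [334. 197.] 1216
top bush 0.55 [282. 249.] 46
top bush 0.41 [238. 207.] 1153
top tin 0.9 [434. 192.] 468
top spanner 0.74 [154. 203.] 235
scene wide_housing 0.92 [193. 214.] 5081
scene wide_housing 0.23 [322. 246.] 1346
scene narrow_housing 0.81 [274. 270.] 6436
scene narrow_housing 0.68 [284. 167.] 2058
scene wide_lip 0.76 [236. 204.] 739
scene narrow_lip 0.76 [436. 222.] 286
scene narrow_lip 0.7 [233. 204.] 800
scene narrow_lip 0.56 [321. 242.] 1422
scene narrow_lip 0.43 [310. 153.] 183
scene bush 0.6 [307. 207.] 204
scene tin 0.68 [236. 205.] 818
scene tin 0.58 [166. 162.] 578
scene spanner 0.69 [406. 335.] 807
```

View pics/top1.png

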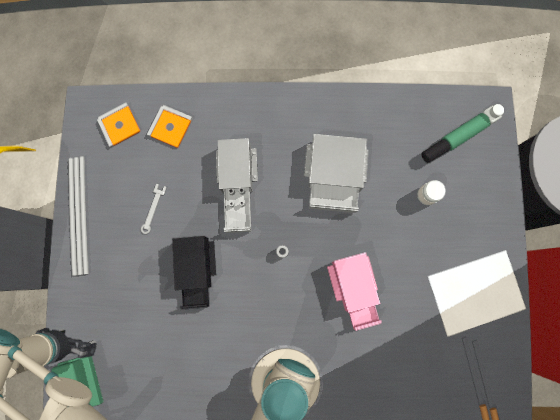

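View pics/scene1.png

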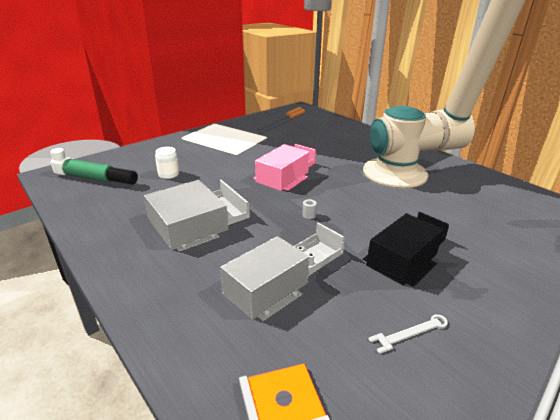

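The top view shows the grey narrow unit at (236,180) with its tray open, and the grey wide unit at (337,170), closed. The black (193,270) and pink (356,285) units are decoys. The bush is at (282,251), the tin at (432,192) and the spanner at (153,208).

Candidates for the narrow housing are grey (236,180), black (193,270) and pink (356,285), and I choose grey. The wide housing is the only wide unit, at (337,170). Next I'll check this in a crop and fit the poses.

```bash
cat > fit.py <<'E'
from h import *
from scipy.optimize import minimize
# silhouette fit of box (top view + scene): mask = housing body incl. tray; model = housing box + feet ignored
def hullmask(im,pts):
    m=np.zeros((420,560),np.uint8); cv2.fillConvexPoly(m,cv2.convexHull(np.round(proj(im,pts)*16).astype(np.int32)),1,shift=4);return m>0
def box(x0,x1,y0,y1,z0,z1): return np.array([[x,y,z] for x in(x0,x1) for y in(y0,y1) for z in(z0,z1)])
def place(P,q):
    c,s=np.cos(q[2]),np.sin(q[2]);return np.c_[q[0]+c*P[:,0]-s*P[:,1],q[1]+s*P[:,0]+c*P[:,1],P[:,2]]
def model(im,q,w):
    tw=152 if w>.12 else 82; tw/=1000; d=q[3]
    a=hullmask(im,place(box(-.08,.08,-w/2,w/2,0,.075),q))
    for b in(box(-.135-d,-.130-d,-tw/2,tw/2,.0,.06),box(-.140-d,-.135-d,-tw/2,tw/2,.0,.052),box(-.13-d,-.05,-tw/2,tw/2,.003,.011)): a|=hullmask(im,place(b,q))
    return a
def lines(im,q,w):
    tw=(152 if w>.12 else 82)/1000; d=q[3]
    L=[[(-.08,-w/2,.075),(.08,-w/2,.075),(.08,w/2,.075),(-.08,w/2,.075)],[(-.13-d,-tw/2,.06),(-.135-d,-tw/2,.06),(-.135-d,tw/2,.06),(-.13-d,tw/2,.06)]]
    return [proj(im,place(np.array(l),q)) for l in L]
E
python3 - <<'E'
from fit import *
T=get_image("top");S=get_image("scene")
Z={}
for name,w,p0 in(("narrow",.1,(236,165)),("wide",.17,(337,160))):
    q0=np.r_[back(T,[p0],.075)[0,:2],0.0,.05 if w<.12 else .0]
    obs=[]
    for im in(T,S):
        pp=proj(im,place(np.array([[-.05,0,.05]]),q0))[0]
        ms=masks_of(im,name+"_housing"); m=min(ms,key=lambda m:np.hypot(*(np.array(m["xy"])-pp)))
        obs.append((im,m["region"])); print(name,np.round(pp),m["xy"],m["region"].sum(),model(im,q0,w).sum())
    def cost(q,o): return sum((1-(model(im,q,w)&r).sum()/(model(im,q,w)|r).sum()) for im,r in o)
    for tag,o in(("both",obs),("top",obs[:1]),("scene",obs[1:])):
        best=None
        for a in(-.2,-.1,0,.1,.2):
            x=q0.copy();x[2]=a
            r=minimize(cost,x,args=(o,),method="Nelder-Mead",options=dict(initial_simplex=np.vstack([x]+[x+np.eye(4)[i]*[.015,.015,.1,.03] for i in range(4)]),maxiter=300,xatol=1e-4,fatol=1e-4))
            if best is None or r.fun<best.fun: best=r
        print(name,tag,np.round(best.x,4),round(best.fun,3))
        if tag=="both":Z[name]=best.x
img=[]
for im,(x0,y0,x1,y1) in((T,(180,120,400,240)),(S,(130,160,370,330))):
    k=3 if im is T else 2.2
    c=cv2.resize(im["pixels"][y0:y1,x0:x1,::-1],None,fx=k,fy=k,interpolation=cv2.INTER_CUBIC)
    for n,w in(("narrow",.1),("wide",.17)):
        for l in lines(im,Z[n],w): cv2.polylines(c,[np.round((l-[x0,y0]+.5)*k).astype(np.int32)],True,(0,0,255),1)
    img.append(c)
for n,c in zip("ab",img): cv2.imwrite(f"pics/fit_{n}.png",c)
for l,h in(("bush",0),("tin",0),("spanner",0)):
    for m in masks_of(T,l)[:1]: print(l,back(T,[m["xy"]],.04 if l!="spanner" else 0)[0].round(3))
E
```

```text
narrow [237. 182.] [234.6, 178.1] 3092 2750
narrow [284. 258.] [276.0, 269.5] 6511 5889
narrow both [0.6857 0.1699 0.0604 0.0702] 0.192
narrow top [0.6828 0.1703 0.0544 0.0689] 0.087
narrow scene [0.6865 0.1681 0.078  0.0731] 0.082
wide [336. 177.] [335.7, 171.3] 4164 3923
wide [202. 203.] [193.3, 214.5] 4913 4906
wide both [ 0.695  -0.1598 -0.0722  0.0051] 0.127
wide top [ 0.696  -0.1621 -0.0861  0.008 ] 0.06
wide scene [ 0.6957 -0.1595 -0.0682  0.0049] 0.058
tin [ 0.605 -0.465  0.04 ]
spanner [0.555 0.449 0.   ]
```

View pics/fit_a.png

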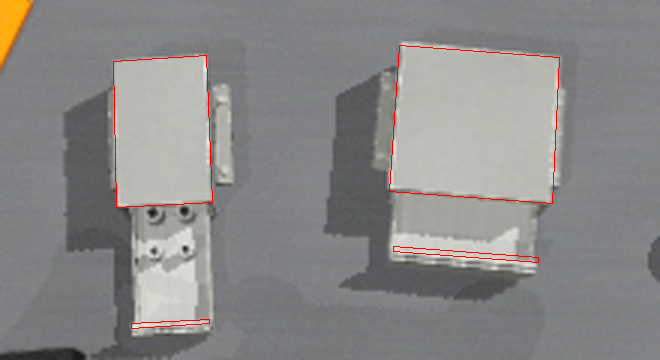

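View pics/fit_b.png

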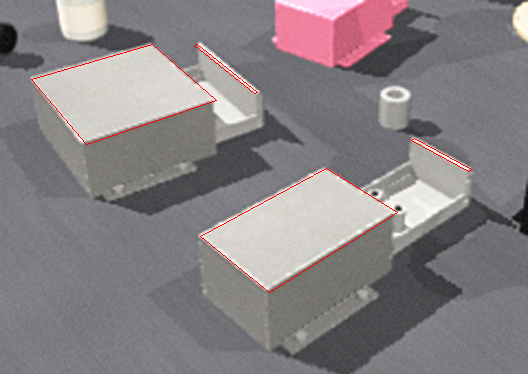

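The overlays fit within a few mm, and both chosen grey units match the description: the narrow one is open about 70 mm and the wide one is closed. Next I'll shut the fingers and travel high to a point in front of the narrow face.

Call:
play_rows:
  series:
    - {"fingers": 1,"dx": 17,"dy": -26,"dz": 0,"turn": 0.023}
    - {"fingers": 1,"dx": 17,"dy": -26,"dz": 0,"turn": 0.023}
    - {"fingers": 1,"dx": 17,"dy": -26,"dz": 0,"turn": 0.023}
    - {"fingers": 1,"dx": 17,"dy": -26,"dz": 0,"turn": 0.023}
    - {"fingers": 1,"dx": 17,"dy": -26,"dz": 0,"turn": 0.023}
    - {"fingers": 1,"dx": 17,"dy": -26,"dz": 0,"turn": 0.023}
    - {"fingers": 1,"dx": 17,"dy": -26,"dz": 0,"turn": 0.023}
    - {"fingers": 1,"dx": 17,"dy": -26,"dz": 0,"turn": 0.023}
    - {"fingers": 1,"dx": 17,"dy": -26,"dz": 0,"turn": 0.023}
    - {"fingers": 1,"dx": 17,"dy": -26,"dz": 0,"turn": 0.023}
    - {"fingers": 1,"dx": 17,"dy": -26,"dz": 0,"turn": 0.023}
    - {"fingers": 1,"dx": 17,"dy": -26,"dz": 0,"turn": 0.023}
    - {"fingers": 1,"dx": 17,"dy": -26,"dz": 0,"turn": 0.023}
    - {"fingers": 1,"dx": 17,"dy": -26,"dz": 0,"turn": 0.023}
    - {"fingers": 1,"dx": 17,"dy": -26,"dz": 0,"turn": 0.023}
    - {"fingers": 1}
  squeeze: 30

```text
invalid input at $.series[15]: expected keys fingers, dx, dy, dz, turn
```

Call:
play_rows:
  series:
    - {"fingers": 1,"dx": 17,"dy": -26,"dz": 0,"turn": 0.023}
    - {"fingers": 1,"dx": 17,"dy": -26,"dz": 0,"turn": 0.023}
    - {"fingers": 1,"dx": 17,"dy": -26,"dz": 0,"turn": 0.023}
    - {"fingers": 1,"dx": 17,"dy": -26,"dz": 0,"turn": 0.023}
    - {"fingers": 1,"dx": 17,"dy": -26,"dz": 0,"turn": 0.023}
    - {"fingers": 1,"dx": 17,"dy": -26,"dz": 0,"turn": 0.023}
    - {"fingers": 1,"dx": 17,"dy": -26,"dz": 0,"turn": 0.023}
    - {"fingers": 1,"dx": 17,"dy": -26,"dz": 0,"turn": 0.023}
    - {"fingers": 1,"dx": 17,"dy": -26,"dz": 0,"turn": 0.023}
    - {"fingers": 1,"dx": 17,"dy": -26,"dz": 0,"turn": 0.023}
    - {"fingers": 1,"dx": 17,"dy": -26,"dz": 0,"turn": 0.023}
    - {"fingers": 1,"dx": 17,"dy": -26,"dz": 0,"turn": 0.023}
    - {"fingers": 1,"dx": 17,"dy": -26,"dz": 0,"turn": 0.023}
    - {"fingers": 1,"dx": 17,"dy": -26,"dz": 0,"turn": 0.023}
    - {"fingers": 1,"dx": 17,"dy": -26,"dz": 0,"turn": 0.023}
    - {"fingers": 1,"dx": 0,"dy": 0,"dz": 0,"turn": 0}
  squeeze: 30

```text
clock: 2.58
position: [0.422, 0.1461, 0.244]
ee_rot: [0.001, 0.674, 0.738, 0.004]
contact_force: [0.7, -0.1, 0.5]
width: 0.0002
```

Call:
play_rows:
  series:
    - {"fingers": 1,"dx": -1,"dy": 1,"dz": -25,"turn": 0}
    - {"fingers": 1,"dx": -1,"dy": 1,"dz": -25,"turn": 0}
    - {"fingers": 1,"dx": -1,"dy": 1,"dz": -25,"turn": 0}
    - {"fingers": 1,"dx": -1,"dy": 1,"dz": -25,"turn": 0}
    - {"fingers": 1,"dx": 0,"dy": 1,"dz": -25,"turn": 0}
    - {"fingers": 1,"dx": 0,"dy": 1,"dz": -25,"turn": 0}
    - {"fingers": 1,"dx": 0,"dy": 1,"dz": -25,"turn": 0}
    - {"fingers": 1,"dx": 0,"dy": 1,"dz": -20,"turn": 0}
    - {"fingers": 1,"dx": 0,"dy": 0,"dz": 0,"turn": 0}

```text
clock: 3.33
position: [0.4203, 0.1547, 0.0459]
ee_rot: [0.004, 0.678, 0.735, 0.01]
contact_force: [-1.3, 0.2, -0.3]
width: -0.0002
```

```bash
python3 - <<'E'
from h import *
im=get_image("scene");s=get_state();print(s["position"])
c=cv2.resize(im["pixels"][140:340,200:480,::-1],None,fx=2.5,fy=2.5)
p=np.array(s["position"]);tip=p-[0,0,.011]
for P in(p,tip): cv2.circle(c,tuple(int(v) for v in (proj(im,[P])[0]-[200,140])*2.5),3,(0,0,255),-1)
cv2.imwrite("pics/pre.png",c)
E
```

```text
[0.42126363 0.15486138 0.04722492]
```

View pics/pre.png

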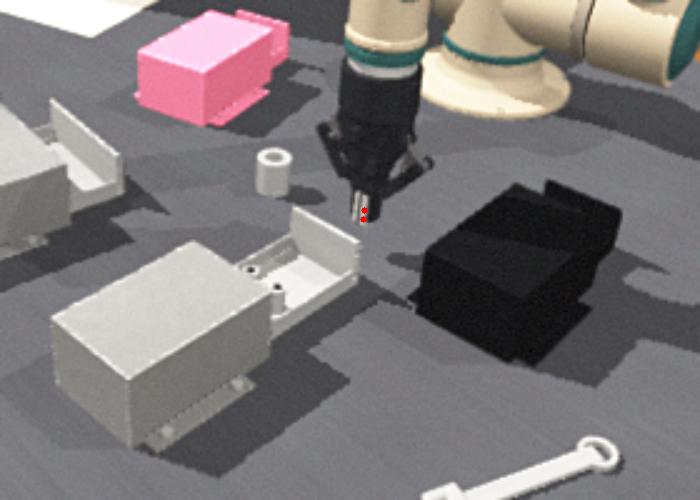

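The fingertip is in front of the narrow lip (pixel (365,215) in the crop) with free space around it. Now I'll lower a little and push along the slide.

Call:
play_rows:
  series:
    - {"fingers": 1,"dx": 0,"dy": 0,"dz": -9,"turn": -0.03}
    - {"fingers": 1,"dx": 10,"dy": 0.6,"dz": 0,"turn": 0}
    - {"fingers": 1,"dx": 10,"dy": 0.6,"dz": 0,"turn": 0}
    - {"fingers": 1,"dx": 10,"dy": 0.6,"dz": 0,"turn": 0}
    - {"fingers": 1,"dx": 8,"dy": 0.5,"dz": 0,"turn": 0}
    - {"fingers": 1,"dx": 8,"dy": 0.5,"dz": 0,"turn": 0}
    - {"fingers": 1,"dx": 8,"dy": 0.5,"dz": 0,"turn": 0}
    - {"fingers": 1,"dx": 8,"dy": 0.5,"dz": 0,"turn": 0}

```text
clock: 4.05
position: [0.4892, 0.1604, 0.0442]
ee_rot: [0.005, 0.688, 0.726, 0.012]
contact_force: [-3.8, 0.2, -0.5]
width: -0.0004
```

Call:
play_rows:
  series:
    - {"fingers": 1,"dx": 8,"dy": 0.5,"dz": 0,"turn": 0}
    - {"fingers": 1,"dx": 8,"dy": 0.5,"dz": 0,"turn": 0}
    - {"fingers": 1,"dx": 6,"dy": 0.4,"dz": 0,"turn": 0}
    - {"fingers": 1,"dx": 6,"dy": 0.4,"dz": 0,"turn": 0}

```text
clock: 4.38
position: [0.5199, 0.1622, 0.0442]
ee_rot: [0.004, 0.688, 0.725, 0.011]
contact_force: [-2.9, 0.2, 0.2]
width: 0.0004
```

Call:
play_rows:
  series:
    - {"fingers": 1,"dx": 4,"dy": 0.2,"dz": 0,"turn": 0}
    - {"fingers": 1,"dx": 4,"dy": 0.2,"dz": 0,"turn": 0}
    - {"fingers": 1,"dx": 4,"dy": 0.2,"dz": 0,"turn": 0}

```text
clock: 4.63
position: [0.5341, 0.163, 0.0442]
ee_rot: [0.005, 0.688, 0.725, 0.011]
contact_force: [-1.7, 0.5, -0.0]
width: 0.0002
```

Call:
play_rows:
  series:
    - {"fingers": 1,"dx": 4,"dy": 0.2,"dz": 0,"turn": 0}
    - {"fingers": 1,"dx": 4,"dy": 0.2,"dz": 0,"turn": 0}

```text
clock: 4.8
position: [0.5344, 0.163, 0.0435]
ee_rot: [-0.001, 0.688, 0.725, 0.005]
contact_force: [-11.0, 0.0, 7.3]
width: 0.0001
```

Call:
play_rows:
  series:
    - {"fingers": 1,"dx": 4,"dy": 0.2,"dz": 0,"turn": 0}
    - {"fingers": 1,"dx": 4,"dy": 0.2,"dz": 0,"turn": 0}

```text
clock: 4.97
position: [0.5344, 0.163, 0.043]
ee_rot: [-0.007, 0.688, 0.725, -0.002]
contact_force: [-9.2, 0.3, 7.0]
width: -0.0002
```

The tray stopped hard at x = 0.534, exactly the predicted home position. Next I'll back off, rise and move above the gap behind the wide lip.

Call:
play_rows:
  series:
    - {"fingers": 1,"dx": -12,"dy": 0,"dz": 0,"turn": 0}
    - {"fingers": 1,"dx": -15,"dy": 0,"dz": 0,"turn": 0}
    - {"fingers": 1,"dx": 0,"dy": 0,"dz": 25,"turn": 0}
    - {"fingers": 1,"dx": 0,"dy": 0,"dz": 30,"turn": 0}
    - {"fingers": 1,"dx": 0,"dy": 0,"dz": 30,"turn": 0}
    - {"fingers": 1,"dx": 0,"dy": 0,"dz": 20,"turn": 0}
    - {"fingers": 1,"dx": 7,"dy": -26,"dz": 0,"turn": -0.0105}
    - {"fingers": 1,"dx": 7,"dy": -26,"dz": 0,"turn": -0.0105}
    - {"fingers": 1,"dx": 7,"dy": -26,"dz": 0,"turn": -0.0105}
    - {"fingers": 1,"dx": 7,"dy": -26,"dz": 0,"turn": -0.0105}
    - {"fingers": 1,"dx": 7,"dy": -26,"dz": 0,"turn": -0.0105}
    - {"fingers": 1,"dx": 7,"dy": -26,"dz": 0,"turn": -0.0105}
    - {"fingers": 1,"dx": 7,"dy": -26,"dz": 0,"turn": -0.0105}
    - {"fingers": 1,"dx": 7,"dy": -26,"dz": 0,"turn": -0.0105}
    - {"fingers": 1,"dx": 7,"dy": -26,"dz": 0,"turn": -0.0105}
    - {"fingers": 1,"dx": 7,"dy": -26,"dz": 0,"turn": -0.0105}
    - {"fingers": 1,"dx": 7,"dy": -26,"dz": 0,"turn": -0.0105}
    - {"fingers": 1,"dx": 7,"dy": -26,"dz": 0,"turn": -0.0105}
    - {"fingers": 1,"dx": 0,"dy": 0,"dz": 0,"turn": 0}

```text
clock: 6.55
position: [0.62, -0.1686, 0.1658]
ee_rot: [0.022, 0.732, 0.68, 0.018]
contact_force: [-0.4, 0.2, -0.4]
width: -0.0001
```

```bash
python3 - <<'E'
from fit import *
s=get_state();p=np.array(s["position"]);print(p)
im=get_image("scene")
k=3;x0,y0=140,100
c=cv2.resize(im["pixels"][y0:y0+190,x0:x0+230,::-1],None,fx=k,fy=k,interpolation=cv2.INTER_CUBIC)
f=lambda a:np.round((a-[x0,y0]+.5)*k).astype(np.int32)
q=[.6955,-.160,-.073,.005]
for l in lines(im,q,.17)+lines(im,[.6855,.17,.062,0],.1): cv2.polylines(c,[f(l)],True,(0,0,255),1)
for P in(p-[0,0,.011],[.588,-.152,.06],[.588,-.152,.011]): cv2.circle(c,tuple(int(v) for v in f(proj(im,[P]))[0]),3,(255,0,0),-1)
cv2.imwrite("pics/pre2.png",c)
E
```

```text
[ 0.61998733 -0.16858338  0.1658185 ]
```

View pics/pre2.png

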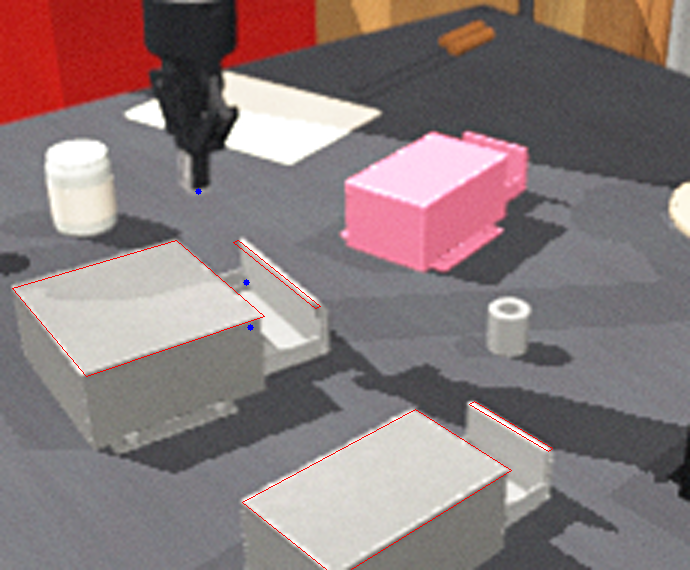

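The narrow lip now lies on its home outline, at crop pixel (510,425). The arm overshot above the wide housing, so I'll correct that before descending.

Call:
play_rows:
  series:
    - {"fingers": 1,"dx": -10,"dy": 5,"dz": 0,"turn": 0}
    - {"fingers": 1,"dx": -10,"dy": 5,"dz": 0,"turn": 0}
    - {"fingers": 1,"dx": -10,"dy": 5,"dz": 0,"turn": 0}
    - {"fingers": 1,"dx": 0,"dy": 0,"dz": 0,"turn": 0}
    - {"fingers": 1,"dx": 0,"dy": 0,"dz": 0,"turn": 0}

```text
clock: 7.02
position: [0.5855, -0.1465, 0.1661]
ee_rot: [0.021, 0.731, 0.681, 0.019]
contact_force: [0.6, 0.2, -0.4]
width: -0.0003
```

Call:
play_rows:
  series:
    - {"fingers": 1,"dx": 1,"dy": 0,"dz": -20,"turn": 0}
    - {"fingers": 1,"dx": 1,"dy": 0,"dz": -20,"turn": 0}
    - {"fingers": 1,"dx": 0,"dy": 0,"dz": -20,"turn": 0}
    - {"fingers": 1,"dx": 0,"dy": 0,"dz": -10,"turn": 0}
    - {"fingers": 1,"dx": 0,"dy": 0,"dz": 0,"turn": 0}

```text
clock: 7.43
position: [0.5887, -0.1421, 0.0978]
ee_rot: [0.025, 0.729, 0.684, 0.021]
contact_force: [-0.0, 0.8, 0.9]
width: 0.0003
```

Call:
play_rows:
  series:
    - {"fingers": 1,"dx": 0,"dy": -2,"dz": -12,"turn": 0}
    - {"fingers": 1,"dx": 0,"dy": -2,"dz": -12,"turn": 0}
    - {"fingers": 1,"dx": 0,"dy": -2,"dz": -12,"turn": 0}
    - {"fingers": 1,"dx": 0,"dy": -2,"dz": -12,"turn": 0}
    - {"fingers": 1,"dx": 0,"dy": 0,"dz": -5,"turn": 0}
    - {"fingers": 1,"dx": 0,"dy": 0,"dz": 0,"turn": 0}

```text
clock: 7.93
position: [0.5919, -0.1476, 0.0475]
ee_rot: [0.028, 0.727, 0.686, 0.024]
contact_force: [-0.3, 0.6, 0.4]
width: -0.0004
```

```bash
python3 - <<'E'
from h import *
s=get_state();p=np.array(s["position"]);print(p)
im=get_image("scene")
cv2.imwrite("pics/in.png",cv2.resize(im["pixels"][120:300,140:370,::-1],None,fx=3,fy=3,interpolation=cv2.INTER_CUBIC))
E
```

```text
[ 0.59193307 -0.1476366   0.04750073]
```

View pics/in.png

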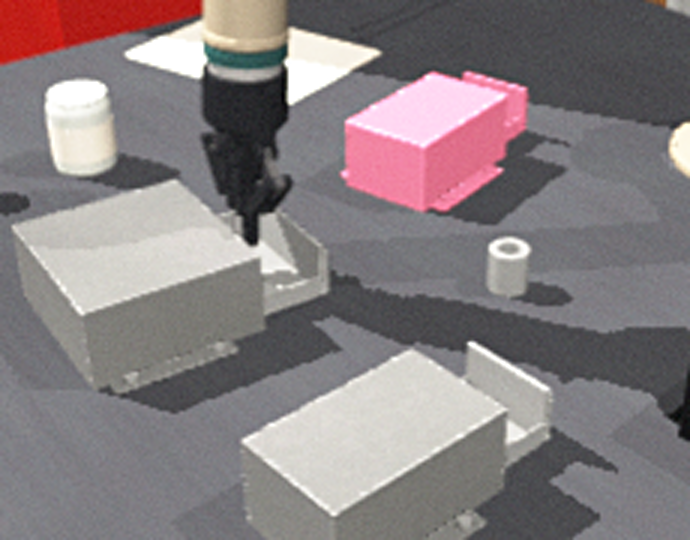

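The fingertip stands in the gap behind the wide lip, at crop (255,240), with no contact. Now I'll draw the tray out.

Call:
play_rows:
  series:
    - {"fingers": 1,"dx": -3,"dy": 0.2,"dz": -6,"turn": 0}
    - {"fingers": 1,"dx": -6,"dy": 0.4,"dz": 0,"turn": 0}
    - {"fingers": 1,"dx": -6,"dy": 0.4,"dz": 0,"turn": 0}
    - {"fingers": 1,"dx": -6,"dy": 0.4,"dz": 0,"turn": 0}
    - {"fingers": 1,"dx": -6,"dy": 0.4,"dz": 0,"turn": 0}
    - {"fingers": 1,"dx": -6,"dy": 0.4,"dz": 0,"turn": 0}

```text
clock: 8.48
position: [0.5607, -0.1457, 0.0455]
ee_rot: [0.033, 0.727, 0.686, 0.026]
contact_force: [3.4, -0.5, -1.5]
width: -0.0001
```

Call:
play_rows:
  series:
    - {"fingers": 1,"dx": -8,"dy": 0.6,"dz": 0,"turn": 0}
    - {"fingers": 1,"dx": -8,"dy": 0.6,"dz": 0,"turn": 0}
    - {"fingers": 1,"dx": -8,"dy": 0.6,"dz": 0,"turn": 0}
    - {"fingers": 1,"dx": -8,"dy": 0.6,"dz": 0,"turn": 0}

```text
clock: 8.82
position: [0.5283, -0.1436, 0.0469]
ee_rot: [0.036, 0.727, 0.685, 0.028]
contact_force: [2.0, -0.1, -1.4]
width: 0.0002
```

Call:
play_rows:
  series:
    - {"fingers": 1,"dx": -7,"dy": 0.5,"dz": -1,"turn": 0}
    - {"fingers": 1,"dx": -7,"dy": 0.5,"dz": -1,"turn": 0}
    - {"fingers": 1,"dx": -6,"dy": 0.4,"dz": -1,"turn": 0}
    - {"fingers": 1,"dx": -5,"dy": 0.3,"dz": 0,"turn": 0}
    - {"fingers": 1,"dx": -4,"dy": 0.3,"dz": 0,"turn": 0}

```text
clock: 9.23
position: [0.4961, -0.1415, 0.0451]
ee_rot: [0.037, 0.727, 0.685, 0.029]
contact_force: [2.0, 1.0, 0.4]
width: -0.0002
```

Call:
play_rows:
  series:
    - {"fingers": 1,"dx": -4,"dy": 0.3,"dz": 0,"turn": 0}
    - {"fingers": 1,"dx": -4,"dy": 0.3,"dz": 0,"turn": 0}
    - {"fingers": 1,"dx": -4,"dy": 0.3,"dz": 0,"turn": 0}

```text
clock: 9.48
position: [0.4886, -0.1415, 0.0462]
ee_rot: [0.042, 0.728, 0.683, 0.033]
contact_force: [15.1, 2.7, -6.6]
width: 0.0
```

Call:
play_rows:
  series:
    - {"fingers": 1,"dx": -4,"dy": 0.3,"dz": 0,"turn": 0}
    - {"fingers": 1,"dx": -4,"dy": 0.3,"dz": 0,"turn": 0}

```text
clock: 9.65
position: [0.4886, -0.1428, 0.0479]
ee_rot: [0.05, 0.729, 0.682, 0.038]
contact_force: [10.6, 2.9, -5.2]
width: -0.0002
```

It stopped hard at x = 0.4886 (0.487 predicted). I'll back off from the lip and lift clear.

Call:
play_rows:
  series:
    - {"fingers": 1,"dx": 6,"dy": 0,"dz": 0,"turn": 0}
    - {"fingers": 1,"dx": 6,"dy": 0,"dz": 0,"turn": 0}
    - {"fingers": 1,"dx": 0,"dy": 0,"dz": 10,"turn": 0}
    - {"fingers": 1,"dx": 0,"dy": 0,"dz": 20,"turn": 0}
    - {"fingers": 1,"dx": 0,"dy": 0,"dz": 30,"turn": 0}
    - {"fingers": 1,"dx": 0,"dy": 0,"dz": 30,"turn": 0}
    - {"fingers": 1,"dx": 0,"dy": 0,"dz": 30,"turn": 0}
    - {"fingers": 1,"dx": 0,"dy": 0,"dz": 30,"turn": 0}
    - {"fingers": 1,"dx": 0,"dy": 0,"dz": 0,"turn": 0}
    - {"fingers": 1,"dx": 0,"dy": 0,"dz": 0,"turn": 0}

```text
clock: 10.48
position: [0.4884, -0.1399, 0.197]
ee_rot: [0.035, 0.728, 0.684, 0.028]
contact_force: [0.0, -1.1, 0.2]
width: -0.0002
```

```bash
python3 - <<'E'
from fit import *
s=get_state();print(s["clock"],s["position"],s["contact_force"])
im=get_image("scene");k=2.2;x0,y0=120,120
c=cv2.resize(im["pixels"][y0:y0+250,x0:x0+340,::-1],None,fx=k,fy=k,interpolation=cv2.INTER_CUBIC)
f=lambda a:np.round((a-[x0,y0]+.5)*k).astype(np.int32)
for l in lines(im,[.6955,-.160,-.073,.09],.17)+lines(im,[.6855,.17,.062,0],.1): cv2.polylines(c,[f(l)],True,(0,0,255),1)
cv2.imwrite("pics/end.png",c)
E
```

```text
10.4833 [ 0.48836744 -0.13987299  0.19698448] [ 0.03061078 -1.07358157  0.17897917]
```

View pics/end.png

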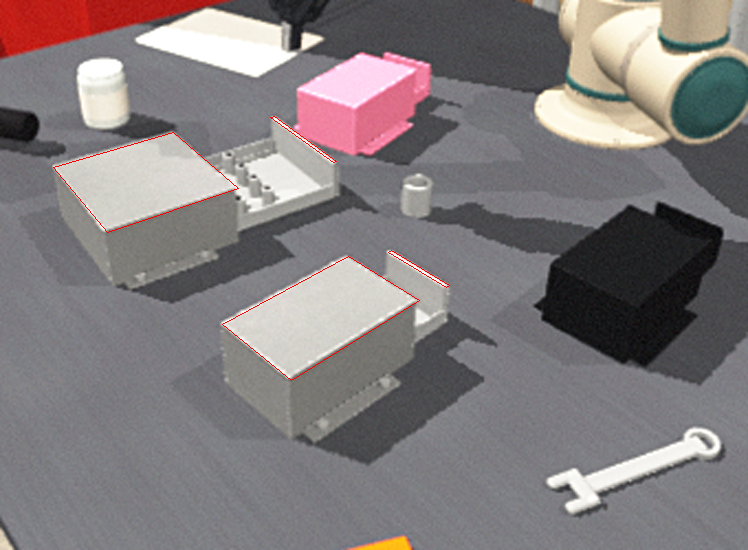

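The wide lip lies on its 90 mm outline (crop (305,140)) and the narrow lip on its home outline (crop (418,268)). The loose things are where they were and the robot is clear, so I'll hand in.

```bash
python3 -c "
from rig import *
print(sign_off())"
```

```text
the job is handed in; nothing more can be done
None
```

The narrow tray is home and the wide tray is out at its stop, and I handed the job in at about 10.5 s on the robot's clock. The hand-in gave no verdict.

- **Narrow tray:** I pushed it home with the shut fingertips. It met a hard stop at TCP x = 0.534, the value predicted from the pose fit, with about 11 N along x.
- **Wide tray:** I hooked the fingertip behind its lip and drew it out. It met a hard stop at x = 0.489, against 0.487 predicted, with about 15 N along x. I then backed off and lifted clear.
- **Last picture:** both lips lie on the outlines drawn for home and for 90 mm out. The bush, tin and spanner look unmoved, though I judged that by eye and did not measure it. The tool reads about 1 N, which is no more than it read at the start of the run.
- **Deviations:** the arm overshot by about 3 cm on the way to the wide tray, which I corrected before descending. The tool also picked up a few degrees of tilt, which did no harm. In the first network pass, some labels landed on the wrong things, such as the black and pink look-alikes taken for the narrow housing. I rejected those by colour and by looking at the picture.

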